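# Set the cursor of a taper grading gauge with a master plug

### The job

Set the taper gauge for the pillars that wait in the tray: take the master plug from its socket block, stand it upright in the wide end of the gauge's slot and slide it along, pushing the gauge's cursor ahead of it, until it just wedges between the two bars. Then draw the plug out without disturbing the cursor, which marks where the plug stopped, and put the plug back upright, fully down, in its socket. Plug and bars are ground surfaces: stop at the first firm resistance (a push of 5 to 10 N) and never force them, and leave the other things on the bench alone.

Things in the scene. Friction and masses are not known exactly. Their poses are not given: they have to be found in the camera images.
- gauge: Taper gauge, fixed: dark base plate 104 (x) x 240 (y) x 10 mm, two steel bars on it, tops 32 mm above the bench. Origin: centre of underside, z up. The slot runs along y: wide end at -y, narrowing to +y. Fixed bar on the -x side: working face is the plane x = -14 mm, y -85 to +105 mm; a plug leaning on it has its axis at x = -6 mm. Slot floor: top of the base plate.
- gauge_mouth (a point): Wide end of the slot, on its floor (10 mm above the bench), 8 mm from the fixed bar's face; axes as the gauge. The slanting bar lies on the +x side (24 mm thick). The slot is about 33 mm wide here and narrows 1 mm in 5 mm going to +y. The slanting bar's clamped setting varies by 3 mm either way, so the plug wedges 69 to 100 mm from here, touching both bars: where exactly must be felt.
- master: Master plug (loose, steel, about 150 g), upright in the socket block at the start. Origin: on its axis, middle of its handle; z up along it. Handle: ringed dark cylinder, 20 mm diameter, 16 mm below to 16 mm above the origin (its top is the plug's top). Below it a bright measuring shank, 16 mm diameter; the chamfered foot is 58 mm below the origin.
- stand_socket (a point): Mouth of the socket in the grey socket block (fixed, 64 x 84 x 35 mm high): hole centre in the block's top face, 35 mm above the bench, z up. Round hole 18.5 mm in diameter with a 2 mm chamfer, 25 mm deep. A fully seated plug has the middle of its handle 33 mm above this point.
- cursor (a joint): Travel of the cursor along the fixed bar, m: 0 nearest the mouth, growing towards the narrow end (+y of the gauge), at most 0.085. A drag pointer: it moves when pushed and stays where it is left; its drag, 1 to 2 N, must not be taken for the wedging.
- cursor_seat (a point): Moves with the cursor, an aluminium plate 62 (x) x 44 (y) x 6 mm that rides across the slot just above the bars, 33 to 40 mm above the bench. The point lies 8 mm ahead of its front edge (towards the mouth), 8 mm from the fixed bar's face, 36 mm above the bench: here stands the axis of a plug that touches both the fixed bar and the cursor. Its x axis is square to the slanting bar.
There are look-alikes about, which are no part of the job. There is more than one size of the master; the job needs the larger.

How it is judged:
By the outcome, as a careful person would: the job done as asked, in the order asked, and still so for the second after the job is handed in, with the robot touching nothing.
It also fails if it takes over 48 s, if anything falls off the work surface, if the arm or the gripper's body presses on something with over 40 N, if the wrist force passes 120 N, or if a joint passes its speed limit or range.

### The arm

A 6-joint arm with a two-finger parallel gripper is mounted at the origin on a cart in front of the work surface, level with it; the furniture and walls round the work are solid. World frame = base frame: x ahead of the robot, y to its left, z up, the work surface at z = 0. Lengths are in m, angles in rad, forces in N, time in s.
With the tool pointing down it reaches from about 0.35 to 0.725 m from the base axis. Payload 6 kg.
Tool frame: the origin (TCP) lies between the finger pads; the fingertips stand 14 mm ahead of it and the grasp point (between the pads) lies 5 mm behind it; z points along the fingers, y is the line along which they close (so a half turn about z gives the same grasp; the last joint's range is limited). The gripper opens to 85 mm and grips with 20 to 120 N. Pads are 22 mm wide; open, the fingers measure 114 mm over their backs; the gripper's body (76 mm by 85 mm) begins 54 mm behind the grasp point. The pads swing forward as they close: fully open they stand 13 mm farther back than shut.
Start: joints at [1.487, 0.04, 0.085, 0, -1.615, -0.334], TCP at [0.243, 0.548, 0.211] pointing down, gripper open.
Joint ranges: [-2.56, 2.56], [-1.29, 2.01], [-1.08, 1.49], [-3.29, 1.98], [-2.81, -0.18], [-2.99, 2.99]. Speed limits (rad/s): [2.57, 2.57, 3.01, 3.14, 3.14, 3.14].

### API

Orientations are given as a unit quaternion [x, y, z, w].
In Python, from rig import arm gives the robot as it stands.
- The arm moves only by the shell command python3 -m pendant 'ROWS' [FORCE]. ROWS is JSON, a list that holds one entry, the list of rows, each a list of 5 numbers: the shift along the tool's x, y, z in m, then the turn about the tool's z in degrees, then the opening, from 0 (shut) to 1 (fully open). In form: [[[x, y, z, roll, claw], ...]]. A call has 1 to 5 rows; each row is the pose to reach, as a shift and turn from the pose commanded when the call began, along the tool's axes at that moment; what a row does not reach only later rows make up. A row lasts 1/12 s, in which the tool goes at most 41.7 mm and 7.16 degrees, less where a joint would pass 70% of its speed; a pose out of reach is approached as far as the arm can. A call with a gripper value outside its range is refused whole. The fingers move at their own pace and stop on an object; FORCE is the grip in N (left out, the last holds). Time passes only in rows, so rows that repeat a pose let the fingers close. It gives the time, the measured TCP pose, the force, the opening and the grip force at its end, in the units of the state.
- arm.get_state(): the state, without advancing time (a new reading comes with each control period).
- arm.camera(name): name is "side" or "top"; returns a dict with "color" (420x560x3 uint8, red, green, blue), "camera_matrix" (3x3 intrinsics, pixels), "world_from_camera" (4x4, takes a point from camera to world coordinates). Camera axes: x right, y down, z forward; pixel columns grow to the right and rows downward; lengths in m; the calibration is good to about 2 mm. A picture is of the moment at which its call begins. There is no depth.
- arm.close_job(): hands the job in; it is judged then, once.
Trained networks look in a picture, given as the dict that the camera call returned (one of the last four; its "shot" number tells which), for a name from the list of things; names that differ only in an ending like _2 or _b are one class to them, and where a whole thing is asked for, a point or a joint stands for the part that bears it (a point fixed in the world has none). Each returns a list of dicts, best first, with "p" (0 to 1); they miss things now and then, are a little off and sometimes report something else, mostly with a low value. They report only what shows in the picture. A call takes as long as a camera call. They do not tell look-alikes from the thing itself.
- arm.recognise(query, picture): "location" ([x, y, z] in m, in the coordinates of the camera as it stood for that picture, good to about 4 mm: the middle of the surface that is visible of it).
- arm.regions_of(query, picture): "pixels" (420x560 bool, what is visible of it).
- arm.mark_of(query, picture): "location" ([x, y, z] in m, in the coordinates of the camera as it stood for that picture, good to about 4 mm: a listed point, or the origin of a listed thing).
The state is a dict: "t": time; "joint_pos": joint angles; "qd": joint speeds; "joint_torque": joint torques, N m; "tool_pos": TCP position; "tool_rot": TCP orientation; "contact_force": force on the tool from outside, world axes, zero at the start; "moment": the same for the moment, N m; "opening": opening from 0.0 (shut) to 1.0 (fully open); "gripper_force": force on a finger pad.
Only numpy, scipy, OpenCV 4.12 (cv2) and the standard library are available. Lean on these libraries where they do the work, as an engineer would, in place of code of your own. Each camera call takes 0.05 s, during which the arm holds its last target. There are 200 camera calls.

## Working session

There is one attempt and no reset: what is moved stays moved. The work goes in short steps, Python scripts to look and compute and a shell command to move; the robot and the scene stay as the last step left them, time stands still between calls to the robot, and variables do not carry over. Pictures are saved under pics/ and viewed, at most 10 in all, crops included, and the job is handed in when it is done.

```bash
mkdir -p pics; ls; cat > h.py <<'E'
import numpy as np, cv2
from rig import arm
from scipy.spatial.transform import Rotation as R
def W(p,l): return (p["world_from_camera"]@np.r_[l,1])[:3]
def px(p,w):
    c=np.linalg.inv(p["world_from_camera"])@np.r_[w,1]; q=p["camera_matrix"]@c[:3]; return (q[:2]/q[2]).round(0)
def ray(p,u,v,z):
    d=np.linalg.inv(p["camera_matrix"])@[u,v,1]; M=p["world_from_camera"]; d=M[:3,:3]@d; o=M[:3,3]; return o+d*(z-o[2])/d[2]
E
python3 - <<'E'
from h import *
np.set_printoptions(precision=4,suppress=True)
s=arm.get_state(); print(s)
ims=[]
for n in("side","top"):
    p=arm.camera(n); ims.append(p["color"]); print(n,p["world_from_camera"],p["camera_matrix"][0])
    cv2.imwrite(f"pics/{n}0.png",p["color"][:,:,::-1])
    for q in("gauge","gauge_mouth","master","stand_socket","cursor_seat"):
        for r in arm.mark_of(q,p): w=W(p,r["location"]); print(q,round(r["p"],2),w,px(p,w))
E
```

```text
pics
{'t': 0.0, 'joint_pos': array([ 1.4867,  0.0408,  0.0838, -0.0005, -1.6155, -0.3337]), 'qd': array([ 0.0001, -0.0019,  0.0014, -0.0002,  0.0017,  0.0002]), 'joint_torque': array([  0.0004, -36.8203,  34.741 ,   6.932 ,  -0.0053,   0.    ]), 'tool_pos': array([0.2432, 0.5481, 0.2101]), 'tool_rot': array([ 0.9783, -0.2074, -0.0001,  0.0009]), 'contact_force': array([-0.0983, -0.0522,  0.2469]), 'moment': array([-0.0233, -0.0764, -0.0242]), 'gripper_force': 0.0, 'opening': 1.0009794589427012}
side [[ 0.7854 -0.2919  0.5459  0.012 ]
 [-0.619  -0.3784  0.6882 -0.5407]
 [ 0.0057 -0.8784 -0.4779  0.4831]
 [ 0.      0.      0.      1.    ]] [459.8767   0.     280.301 ]
gauge 0.62 [ 0.4949  0.2837 -0.005 ] [222. 199.]
gauge_mouth 0.69 [0.4896 0.2016 0.0075] [240. 208.]
master 0.75 [ 0.4307 -0.0447  0.0397] [292. 256.]
stand_socket 0.73 [ 0.4665 -0.1382  0.0366] [346. 276.]
cursor_seat 0.8 [0.4858 0.262  0.035 ] [223. 188.]
top [[-0.0172 -0.9921  0.1243  0.378 ]
 [-0.9998  0.0181  0.0061  0.0664]
 [-0.0083 -0.1242 -0.9922  0.9325]
 [ 0.      0.      0.      1.    ]] [446.8368   0.     269.8502]
gauge 0.94 [ 0.4919  0.2822 -0.0018] [170. 216.]
gauge_mouth 0.92 [0.4997 0.1978 0.0079] [210. 211.]
master 0.47 [ 0.4641 -0.142   0.0669] [380. 222.]
master 0.43 [ 0.4368 -0.0455  0.0457] [329. 237.]
stand_socket 0.7 [ 0.4685 -0.1393  0.033 ] [375. 221.]
cursor_seat 0.75 [0.4931 0.2621 0.0311] [176. 213.]
```

View pics/side0.png

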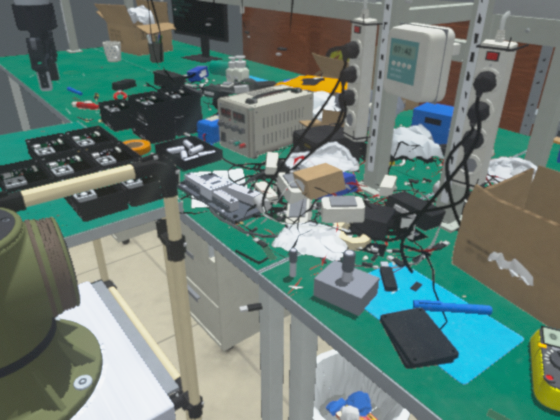

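View pics/top0.png

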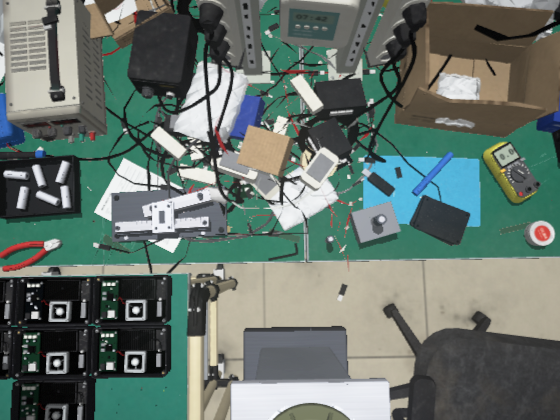

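```bash
python3 - <<'E'
from h import *
np.set_printoptions(precision=4,suppress=True)
ps=[arm.camera(n) for n in("top","side")]
t,s=[p["color"] for p in ps]
rs=lambda a,w,h:cv2.resize(a,(w,h),interpolation=cv2.INTER_CUBIC)
a=rs(t[180:250,100:240],800,400)
b=rs(t[190:250,310:410],333,200); c=rs(s[230:320,260:400],311,200)
im=np.zeros((600,800,3),np.uint8); im[:400]=a; im[400:,:333]=b; im[400:,340:651]=c
cv2.imwrite("pics/crop1.png",im[:,:,::-1])
for p in ps:
    for q in ("gauge","cursor","master","stand_socket"):
        for r in arm.regions_of(q,p):
            m=r["pixels"].astype(np.uint8); 
            print(q,round(r["p"],2),m.sum(),cv2.minAreaRect(cv2.findNonZero(m)))
    for q in("gauge","gauge_mouth","master","stand_socket","cursor_seat"):
        for r in arm.mark_of(q,p): w=W(p,r["location"]); print(q,round(r["p"],2),w,px(p,w))
E
```

```text
gauge 0.87 4720 ((167.93275451660156, 213.8568878173828), (49.62010955810547, 115.68238067626953), 86.633544921875)
cursor 0.76 667 ((162.5052032470703, 217.62477111816406), (30.931495666503906, 22.02255630493164), 87.61405944824219)
master 0.55 4495 ((168.1108856201172, 213.77430725097656), (49.46598434448242, 115.15032196044922), 86.42366790771484)
master 0.46 58 ((329.0, 239.5), (7.0, 8.0), 90.0)
stand_socket 0.61 1307 ((373.7283935546875, 222.17564392089844), (32.899600982666016, 45.84878921508789), 73.81079864501953)
gauge 0.87 [ 0.4927  0.2842 -0.0013] [169. 215.]
gauge_mouth 0.64 [0.49   0.2623 0.0284] [177. 215.]
gauge_mouth 0.55 [0.499  0.198  0.0081] [210. 211.]
master 0.53 [ 0.4672 -0.144   0.0695] [381. 220.]
master 0.38 [ 0.4349 -0.046   0.0439] [330. 238.]
stand_socket 0.91 [ 0.4662 -0.1374  0.0341] [374. 222.]
cursor_seat 0.61 [0.4891 0.2628 0.0319] [176. 215.]
gauge 0.84 1991 ((221.68255615234375, 195.68850708007812), (84.7103042602539, 34.783599853515625), 33.388511657714844)
cursor 0.69 340 ((213.79527282714844, 185.00848388671875), (15.507088661193848, 30.14543342590332), 55.61965560913086)
master 0.79 208 ((293.0, 262.0), (28.0, 8.0), 90.0)
master 0.72 392 ((348.5, 266.0), (32.0, 13.0), 90.0)
stand_socket 0.78 2095 ((345.4040832519531, 287.5890197753906), (63.67037582397461, 42.72001266479492), 20.556045532226562)
gauge 0.75 [ 0.4999  0.2856 -0.0038] [224. 198.]
gauge_mouth 0.77 [0.494  0.2004 0.0079] [242. 208.]
master 0.77 [ 0.4311 -0.0479  0.0404] [293. 257.]
master 0.55 [ 0.4652 -0.1366  0.0696] [346. 259.]
stand_socket 0.67 [ 0.4669 -0.1374  0.0351] [346. 277.]
stand_socket 0.43 [0.4928 0.2025 0.005 ] [241. 209.]
cursor_seat 0.67 [0.4887 0.2615 0.0361] [224. 187.]
```

View pics/crop1.png

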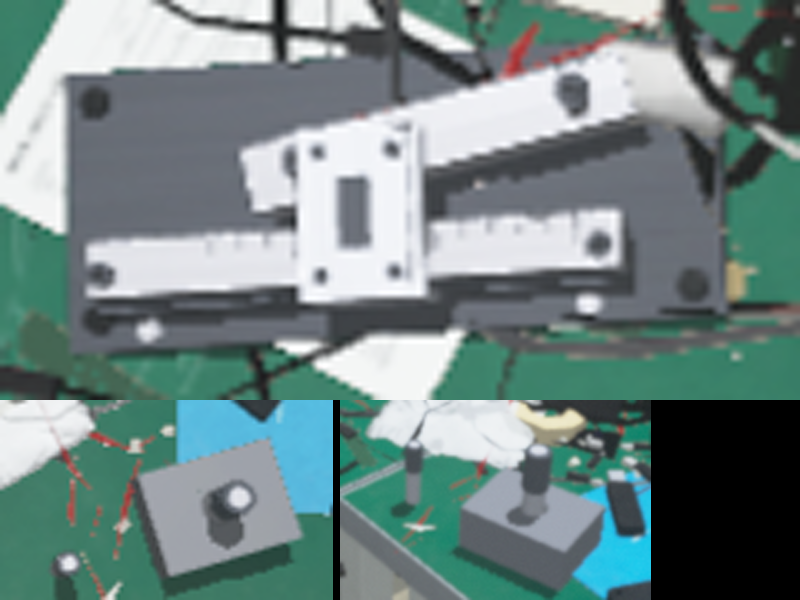

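```bash
cat >> h.py <<'E'
np.set_printoptions(precision=4,suppress=True)
def go(target,yaw=None):
    s=arm.get_state(); r=R.from_quat(s["tool_rot"]); M=r.as_matrix()
    y=np.degrees(np.arctan2(M[1,0],M[0,0]))
    print("tool shift mm",(M.T@(np.array(target)-s["tool_pos"])*1e3).round(1),"yaw",y.round(2),"roll",None if yaw is None else round(-(yaw-y),2),"t",s["t"])
def fs():
    s=arm.get_state(); print(s["t"],"pos",s["tool_pos"],"F",s["contact_force"].round(1),"M",s["moment"].round(2),"op",round(s["opening"],3),"g",s["gripper_force"]);return s
E
python3 - <<'E'
from h import *
p=arm.camera("top")
c=lambda u,v:(100+u/800*140,180+v/400*70)
A=ray(p,*c(85,243),.032);B=ray(p,*c(625,210),.032);print(A,B,np.linalg.norm(A-B))
d=A-B; psi=np.degrees(np.arctan2(-d[0],d[1]));print("yaw from bar",psi)
C=[ray(p,*c(*q),.01) for q in((68,78),(70,352),(727,312))]; print(C)
d=C[1]-C[2];print("plate yaw",np.degrees(np.arctan2(-d[0],d[1])),np.linalg.norm(d))
x=np.array([np.cos(np.radians(psi)),np.sin(np.radians(psi)),0]);y=np.array([-x[1],x[0],0])
print("mouth axis near bar end B",B+8e-3*x)
print("gauge center by bar:",(A+B)/2+14e-3*x-.010*y)
go([.4665,-.1388,.12],psi)
E
```

```text
[0.4756 0.3871 0.032 ] [0.484  0.1949 0.032 ] 0.19231836651420936
yaw from bar 2.4773721415473355
[array([0.5391, 0.4027, 0.01  ]), array([0.4384, 0.3993, 0.01  ]), array([0.4487, 0.1611, 0.01  ])]
plate yaw 2.4661522661840967 0.23843211142375928
mouth axis near bar end B [0.4919 0.1953 0.032 ]
gauge center by bar: [0.4942 0.2816 0.032 ]
tool shift mm [482.7 537.5  91.2] yaw -23.94 roll -26.42 t 1.65
```

```bash
python3 -m pendant '[[[0.027,0.030,0,-5.3,1],[0.054,0.060,0,-10.6,1],[0.081,0.090,0,-15.9,1],[0.108,0.120,0,-21.2,1],[0.135,0.150,0,-26.4,1]]]'; python3 -c "
from h import *
go([.4665,-.1388,.12],2.47)"
```

```text
t: 2.07
tool_pos: [0.3062, 0.3547, 0.2112]
tool_rot: [1.0, 0.024, 0.0, -0.0]
contact_force: [1.2, -0.1, 1.3]
opening: 1.002
gripper_force: 0.0
tool shift mm [136.4 500.7  91.1] yaw 2.76 roll 0.29 t 2.0667
```

```bash
python3 -m pendant '[[[0.011,0.039,0,0,1],[0.022,0.078,0,0,1],[0.033,0.117,0,0,1],[0.044,0.156,0,0,1],[0.055,0.195,0,0,1]]]' | head -2;  python3 -m pendant '[[[0.011,0.039,0.01,0,1],[0.022,0.078,0.02,0,1],[0.033,0.117,0.03,0,1],[0.044,0.156,0.04,0,1],[0.055,0.195,0.05,0,1]]]'; python3 -c "
from h import *
go([.4665,-.1388,.12],2.47)"
```

```text
t: 2.48
tool_pos: [0.3693, 0.1623, 0.2117]
t: 2.9
tool_pos: [0.4327, -0.0301, 0.1614]
tool_rot: [1.0, 0.022, 0.001, -0.0]
contact_force: [0.7, 0.6, -0.7]
opening: 1.002
gripper_force: 0.0
tool shift mm [ 29.  110.   41.4] yaw 2.48 roll 0.01 t 2.9
```

```bash
python3 -m pendant '[[[0.010,0.037,0.008,0,0.8],[0.020,0.074,0.016,0,0.8],[0.029,0.110,0.025,0,0.8],[0.029,0.110,0.025,0,0.8]]]'; python3 - <<'E'
from h import *
go([.4665,-.1388,.066],2.47)
p=arm.camera("side"); q=arm.camera("top")
for p in (p,q):
    for n in("master","stand_socket"):
        for r in arm.mark_of(n,p): w=W(p,r["location"]); print(n,round(r["p"],2),w,px(p,w))
    cv2.imwrite("pics/x.png",p["color"][:,:,::-1])
s=cv2.imread("pics/x.png")
p=arm.camera("side"); a=cv2.resize(p["color"][200:330,260:430,::-1],(784,600),interpolation=cv2.INTER_CUBIC)
cv2.imwrite("pics/c2.png",a)
E
```

```text
t: 3.23
tool_pos: [0.4653, -0.1417, 0.1336]
tool_rot: [1.0, 0.018, -0.002, 0.0]
contact_force: [-1.4, 1.9, -0.8]
opening: 0.8
gripper_force: 0.0
tool shift mm [ 1.6 -2.9 67.6] yaw 2.11 roll -0.36 t 3.2333
master 0.9 [ 0.4673 -0.1408  0.0691] [349. 260.]
master 0.61 [ 0.4301 -0.0445  0.04  ] [291. 256.]
stand_socket 0.75 [ 0.4692 -0.1398  0.0337] [348. 277.]
```

View pics/c2.png

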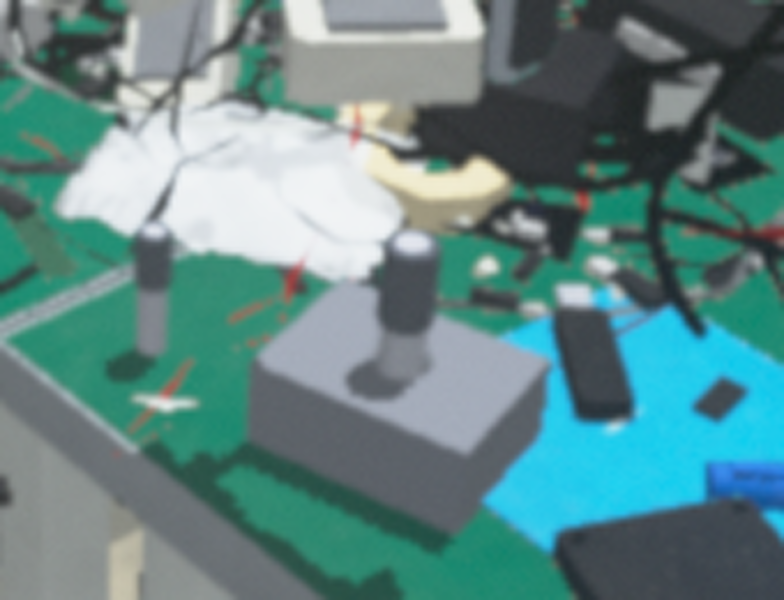

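```bash
python3 - <<'E'
from h import *
p=arm.camera("side"); q=arm.camera("top"); s=fs()
print(px(p,s["tool_pos"]),px(q,s["tool_pos"])); print(p["world_from_camera"][:3,3],q["world_from_camera"][:3,3])
im=np.hstack([p["color"],q["color"]])[:,:,::-1]; cv2.imwrite("pics/c3.png",cv2.resize(im,(800,300),interpolation=cv2.INTER_AREA))
E
```

```text
3.6833 pos [ 0.4665 -0.1357  0.1369] F [-0.1  0.3 -0.5] M [ 0.02 -0.04 -0.01] op 0.798 g 0.0
[350. 221.] [386. 216.]
[ 0.012  -0.5407  0.4831] [0.378  0.0664 0.9325]
```

View pics/c3.png

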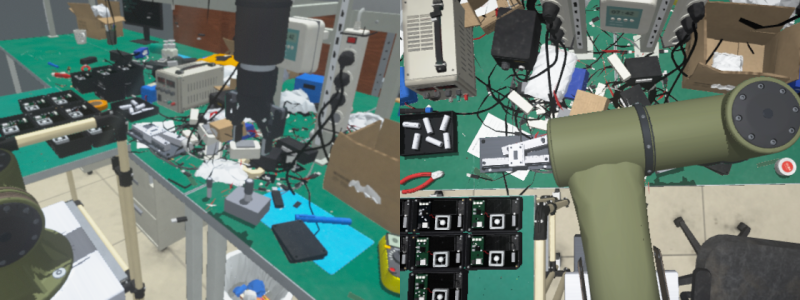

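```bash
python3 - <<'E'
from h import *
p=arm.camera("side"); 
a=cv2.resize(p["color"][120:320,230:470,::-1],(720,600),interpolation=cv2.INTER_CUBIC)
cv2.imwrite("pics/c4.png",a)
E
```

```text
(no output)
```

View pics/c4.png

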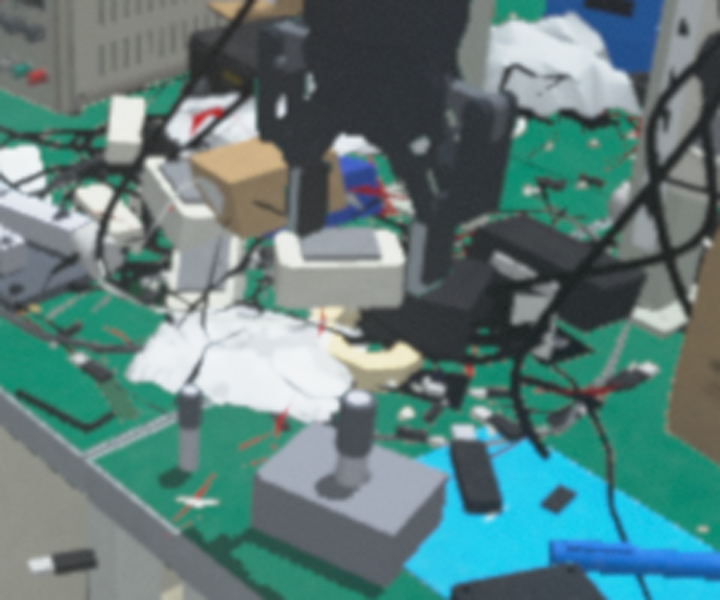

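```bash
python3 - <<'E'
from h import *
p=arm.camera("side"); s=fs()
for z in (.035,.084,.12,.137,.16): print(z,px(p,[.4665,-.1388,z]),px(p,[.4665,-.1388+.04,z]),px(p,[.4665,-.1388-.04,z]))
go([.4665,-.1388,.066],2.47)
E
```

```text
3.7833 pos [ 0.4664 -0.136   0.1367] F [-0.2 -0.8 -0.3] M [-0.05  0.   -0.08] op 0.801 g 0.0
0.035 [346. 277.] [329. 266.] [365. 290.]
0.084 [348. 252.] [330. 241.] [368. 263.]
0.12 [350. 232.] [332. 221.] [370. 243.]
0.137 [351. 222.] [332. 212.] [371. 233.]
0.16 [352. 209.] [333. 199.] [373. 219.]
tool shift mm [-0.1  2.8 70.7] yaw 2.54 roll 0.07 t 3.7833
```

```bash
python3 -m pendant '[[[0,0.003,0.017,0,0.8],[0,0.003,0.035,0,0.8],[0,0.003,0.053,0,0.8],[0,0.003,0.070,0,0.8],[0,0.003,0.070,0,0.8]]]'; python3 - <<'E'
from h import *
p=arm.camera("side"); s=fs(); print(px(p,s["tool_pos"]))
a=cv2.resize(p["color"][170:320,270:450,::-1],(720,600),interpolation=cv2.INTER_CUBIC)
cv2.imwrite("pics/c5.png",a)
E
```

```text
t: 4.2
tool_pos: [0.4642, -0.1391, 0.0626]
tool_rot: [1.0, 0.022, -0.003, -0.001]
contact_force: [-1.2, 0.1, -0.2]
opening: 0.8
gripper_force: 0.0
4.25 pos [ 0.4652 -0.1395  0.0649] F [-0.8 -0.3  0.9] M [ 0.01 -0.02  0.04] op 0.802 g 0.0
[347. 262.]
```

View pics/c5.png

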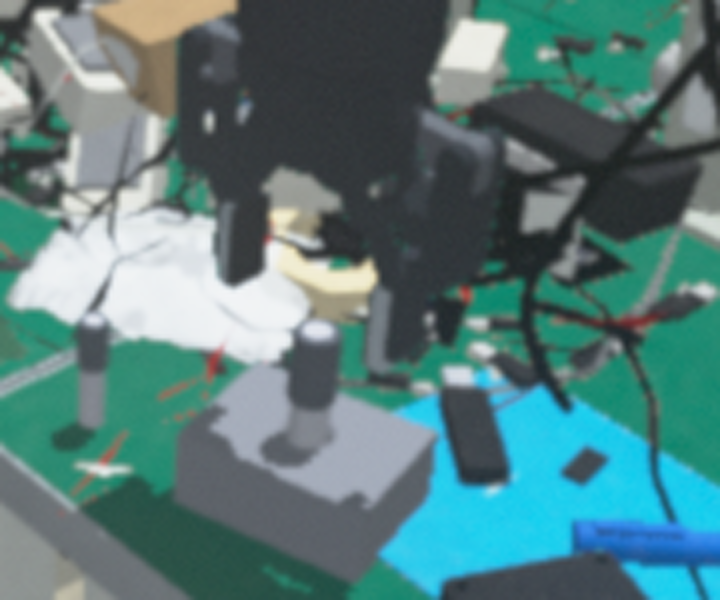

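```bash
python3 - <<'E'
from h import *
p=arm.camera("side")
for z in (.19,.2,.21,.22,.24): print(z,px(p,[.2432,.5481,z]),px(p,[.2432+.016,.5481+.037,z]),px(p,[.2432-.016,.5481-.037,z]))
im=cv2.imread("pics/side0.png")[:110,:110]
a=cv2.resize(im,(550,550),interpolation=cv2.INTER_CUBIC); cv2.imwrite("pics/c6.png",a)
print(px(p,[.4665+.04,-.1388,.084])-px(p,[.4665,-.1388,.084]))
E
```

```text
0.19 [ 57. 109.] [ 59. 104.] [ 54. 114.]
0.2 [ 56. 104.] [ 58. 100.] [ 53. 109.]
0.21 [ 54. 100.] [57. 95.] [ 51. 105.]
0.22 [53. 95.] [56. 91.] [ 50. 100.]
0.24 [51. 86.] [54. 82.] [48. 91.]
[18. -9.]
```

View pics/c6.png

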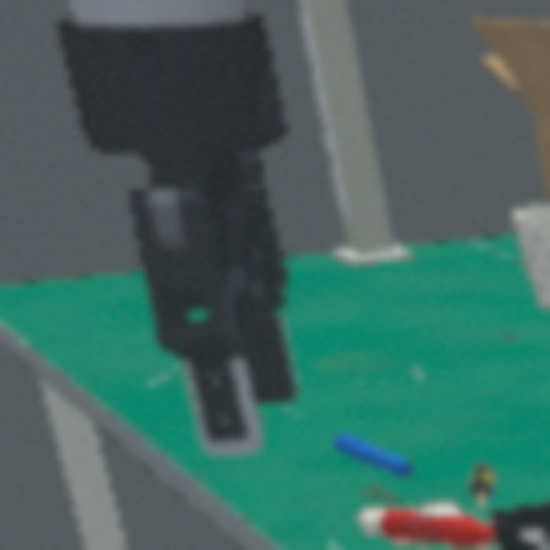

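```bash
python3 -m pendant '[[[0.001,-0.0005,0.005,0,0.8],[0.001,-0.0005,0.009,0,0.6],[0.001,-0.0005,0.009,0,0.4],[0.001,-0.0005,0.009,0,0.36],[0.001,-0.0005,0.009,0,0.36]]]' 30; python3 - <<'E'
from h import *
p=arm.camera("side"); s=fs(); print(px(p,s["tool_pos"]))
a=cv2.resize(p["color"][190:310,290:410,::-1],(600,600),interpolation=cv2.INTER_CUBIC)
cv2.imwrite("pics/c7.png",a)
E
```

```text
t: 4.72
tool_pos: [0.4675, -0.1392, 0.0577]
tool_rot: [1.0, 0.022, 0.0, 0.0]
contact_force: [0.2, 0.6, 0.5]
opening: 0.359
gripper_force: 0.0
4.7667 pos [ 0.4675 -0.1392  0.0577] F [-0.1  0.6 -0.3] M [-0.04  0.    0.  ] op 0.359 g 0.0
[348. 265.]
```

View pics/c7.png

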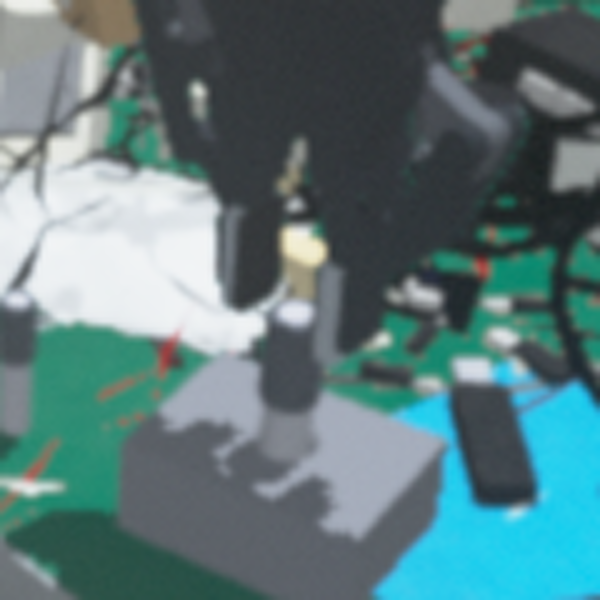

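```bash
python3 -m pendant '[[[0,0,0.005,0,0.36],[0,0,0.010,0,0.36],[0,0,0.010,0,0.36]]]'; python3 -m pendant '[[[0,0,0.003,0,0.36],[0,0,0.006,0,0.36],[0,0,0.006,0,0.36]]]';
```

```text
t: 5.02
tool_pos: [0.4665, -0.1391, 0.0458]
tool_rot: [1.0, 0.021, -0.001, -0.0]
contact_force: [-0.7, -0.3, -0.2]
opening: 0.36
gripper_force: 0.0
t: 5.27
tool_pos: [0.4669, -0.1392, 0.0405]
tool_rot: [1.0, 0.021, -0.001, -0.0]
contact_force: [-0.2, 0.6, 0.3]
opening: 0.358
gripper_force: 0.0
```

```bash
python3 -m pendant '[[[0,0,0.003,0,0.3],[0,0,0.003,0,0.2],[0,0,0.003,0,0.15],[0,0,0.003,0,0.1],[0,0,0.003,0,0.1]]]' 80;  python3 -m pendant '[[[0,0,0,0,0.1],[0,0,0,0,0.1],[0,0,0,0,0.1]]]'
```

```text
t: 5.68
tool_pos: [0.4672, -0.1391, 0.0381]
tool_rot: [1.0, 0.021, -0.0, -0.0]
contact_force: [0.5, -0.4, -1.0]
opening: 0.202
gripper_force: 78.1
t: 5.93
tool_pos: [0.4673, -0.1392, 0.0383]
tool_rot: [1.0, 0.021, -0.0, 0.0]
contact_force: [0.4, 0.6, -1.1]
opening: 0.21
gripper_force: 78.1
```

```bash
python3 -m pendant '[[[0,0,-0.008,0,0.1],[0,0,-0.018,0,0.1],[0,0,-0.030,0,0.1],[0,0,-0.046,0,0.1],[0,0,-0.062,0,0.1]]]'; python3 -m pendant '[[[0.003,-0.02,0,0,0.1],[0.007,-0.055,0,0,0.1],[0.012,-0.093,0,0,0.1],[0.017,-0.131,0,0,0.1],[0.022,-0.169,0,0,0.1]]]'; python3 -m pendant '[[[0.005,-0.038,0,0,0.1],[0.010,-0.076,0,0,0.1],[0.015,-0.114,0,0,0.1],[0.020,-0.150,0,0,0.1],[0.023,-0.176,0,0,0.1]]]';  python3 -m pendant '[[[0,0,0,0,0.1],[0,0,0,0,0.1]]]'; python3 - <<'E'
from h import *
s=fs()
for c in("side","top"):
    p=arm.camera(c)
    for n in("master","gauge","gauge_mouth","cursor_seat"):
        for r in arm.mark_of(n,p): w=W(p,r["location"]); print(c,n,round(r["p"],2),w,px(p,w))
go([.4977,.2076,.0383],2.47)
E
```

```text
t: 6.35
tool_pos: [0.4675, -0.1393, 0.1024]
tool_rot: [1.0, 0.021, 0.001, 0.0]
contact_force: [0.2, -0.8, -0.5]
opening: 0.204
gripper_force: 78.1
t: 6.77
tool_pos: [0.4824, 0.0323, 0.1023]
tool_rot: [1.0, 0.021, 0.001, -0.0]
contact_force: [1.1, -1.1, -1.6]
opening: 0.205
gripper_force: 78.4
t: 7.18
tool_pos: [0.4977, 0.2105, 0.102]
tool_rot: [1.0, 0.022, 0.001, -0.001]
contact_force: [0.1, -0.4, -1.6]
opening: 0.21
gripper_force: 78.4
t: 7.35
tool_pos: [0.4976, 0.2088, 0.1013]
tool_rot: [1.0, 0.023, 0.0, -0.0]
contact_force: [-0.1, -0.6, -1.1]
opening: 0.204
gripper_force: 78.5
7.35 pos [0.4976 0.2088 0.1013] F [-0.1 -0.6 -1.1] M [-0.05  0.02 -0.04] op 0.204 g 78.48918557167053
side master 0.76 [ 0.4299 -0.0468  0.0418] [292. 256.]
side master 0.58 [0.4955 0.2097 0.1325] [238. 153.]
side gauge 0.74 [ 0.4965  0.2857 -0.0044] [223. 198.]
side gauge_mouth 0.89 [0.4921 0.2008 0.0077] [241. 208.]
side cursor_seat 0.6 [0.4878 0.2603 0.0371] [224. 187.]
top master 0.65 [0.4876 0.2629 0.028 ] [176. 216.]
top master 0.56 [ 0.4374 -0.0492  0.0456] [331. 237.]
top gauge 0.94 [ 0.4956  0.2836 -0.    ] [169. 214.]
top gauge_mouth 0.71 [0.4997 0.1984 0.0076] [209. 211.]
top cursor_seat 0.92 [0.4888 0.2598 0.0267] [178. 215.]
tool shift mm [ 0.2 -0.6 62.2] yaw 2.42 roll -0.05 t 7.85
```

```bash
python3 -m pendant '[[[0,0,0.012,0,0.1],[0,0,0.024,0,0.1],[0,0,0.032,0,0.1],[0,0,0.038,0,0.1],[0,0,0.038,0,0.1]]]'; python3 -m pendant '[[[0,0,0.006,0,0.1],[0,0,0.012,0,0.1],[0,0,0.018,0,0.1],[0,0,0.021,0,0.1],[0,0,0.021,0,0.1]]]'; python3 -m pendant '[[[0,0,0.0015,0,0.1],[0,0,0.002,0,0.1],[0,0,0.002,0,0.1]]]'
```

```text
t: 8.27
tool_pos: [0.4963, 0.2067, 0.0597]
tool_rot: [1.0, 0.021, -0.002, 0.001]
contact_force: [0.5, -0.0, -0.6]
opening: 0.207
gripper_force: 78.5
t: 8.68
tool_pos: [0.4969, 0.2071, 0.0402]
tool_rot: [1.0, 0.021, -0.001, 0.0]
contact_force: [0.7, -0.7, -1.3]
opening: 0.209
gripper_force: 78.5
t: 8.93
tool_pos: [0.4975, 0.2075, 0.0394]
tool_rot: [1.0, 0.021, 0.0, 0.0]
contact_force: [-0.1, 0.2, -0.9]
opening: 0.208
gripper_force: 78.5
```

```bash
f(){ grep -E "^t:|tool_pos|contact" ; }; python3 -m pendant '[[[-0.002,0,0,0,0.1],[-0.0035,0,0,0,0.1],[-0.0035,0,0,0,0.1]]]' | f; python3 -m pendant '[[[-0.0007,0,0,0,0.1],[-0.0007,0,0,0,0.1]]]' |f ; python3 -m pendant '[[[-0.0007,0,0,0,0.1],[-0.0007,0,0,0,0.1]]]'|f
```

```text
t: 9.18
tool_pos: [0.4938, 0.2073, 0.0395]
contact_force: [0.8, -0.4, -0.9]
t: 9.35
tool_pos: [0.4932, 0.2073, 0.0394]
contact_force: [-0.7, -0.7, -1.7]
t: 9.52
tool_pos: [0.4925, 0.2072, 0.0393]
contact_force: [0.0, -0.1, -1.5]
```

```bash
f(){ grep -E "tool_pos|contact" ; }; python3 -m pendant '[[[-0.0007,0,0,0,0.1],[-0.0007,0,0,0,0.1]]]' |f ; python3 -m pendant '[[[-0.0005,0,0,0,0.1],[-0.0005,0,0,0,0.1]]]'|f
```

```text
tool_pos: [0.492, 0.2072, 0.0394]
contact_force: [0.4, 0.2, -2.6]
tool_pos: [0.4917, 0.2072, 0.0394]
contact_force: [3.3, -0.3, -2.2]
```

```bash
f(){ grep -E "tool_pos|contact" ; }; python3 -m pendant '[[[-0.0005,0,0,0,0.1],[-0.0005,0,0,0,0.1]]]' |f 
```

```text
tool_pos: [0.4914, 0.2072, 0.0395]
contact_force: [4.8, -0.2, -3.7]
```

```bash
f(){ grep -E "^t:|tool_pos|contact" ; }; python3 -m pendant '[[[0.0004,-0.004,0,0,0.1],[0.0004,-0.009,0,0,0.1],[0.0004,-0.014,0,0,0.1],[0.0004,-0.019,0,0,0.1],[0.0004,-0.022,0,0,0.1]]]' |f ; python3 -m pendant '[[[0,-0.004,0,0,0.1],[0,-0.009,0,0,0.1],[0,-0.014,0,0,0.1],[0,-0.018,0,0,0.1],[0,-0.020,0,0,0.1]]]' |f 
```

```text
t: 10.43
tool_pos: [0.4905, 0.2297, 0.0395]
contact_force: [5.3, -2.3, -1.1]
t: 10.85
tool_pos: [0.4896, 0.2496, 0.0394]
contact_force: [3.8, -1.8, -0.3]
```

```bash
cat > ok.py <<'E'
from rig import arm; import sys
F=arm.get_state()["contact_force"]; sys.exit(0 if F[1]>-float(sys.argv[1]) and abs(F[0])<9 else 1)
E
f(){ grep -E "^t:|tool_pos|contact" ; }; python3 -m pendant '[[[0.0003,-0.003,0,0,0.1],[0.0003,-0.006,0,0,0.1],[0.0003,-0.009,0,0,0.1],[0.0003,-0.011,0,0,0.1],[0.0003,-0.012,0,0,0.1]]]' |f ; python3 ok.py 5 && python3 -m pendant '[[[0,-0.001,0,0,0.1],[0,-0.002,0,0,0.1],[0,-0.002,0,0,0.1]]]' |f ;  python3 ok.py 5 && python3 -m pendant '[[[0,-0.001,0,0,0.1],[0,-0.002,0,0,0.1],[0,-0.002,0,0,0.1]]]' |f
```

```text
t: 11.27
tool_pos: [0.4892, 0.2611, 0.0392]
contact_force: [4.2, -3.8, -1.1]
t: 11.52
tool_pos: [0.4891, 0.2628, 0.0392]
contact_force: [3.6, -2.7, -1.0]
t: 11.77
tool_pos: [0.489, 0.2647, 0.0392]
contact_force: [3.9, -3.0, -0.0]
```

```bash
f(){ grep -E "^t:|tool_pos|contact" ; }; 
python3 -m pendant '[[[0.0003,-0.001,0,0,0.1],[0.0003,-0.001,0,0,0.1]]]' |f
python3 ok.py 5 && python3 -m pendant '[[[0,-0.001,0,0,0.1],[0,-0.001,0,0,0.1]]]' |f
python3 ok.py 5 && python3 -m pendant '[[[0,-0.001,0,0,0.1],[0,-0.001,0,0,0.1]]]' |f
python3 ok.py 5 && python3 -m pendant '[[[0,-0.001,0,0,0.1],[0,-0.001,0,0,0.1]]]' |f
python3 ok.py 5 && python3 -m pendant '[[[0,-0.001,0,0,0.1],[0,-0.001,0,0,0.1]]]' |f
python3 ok.py 5 && python3 -m pendant '[[[0,-0.001,0,0,0.1],[0,-0.001,0,0,0.1]]]' |f
python3 ok.py 5 && python3 -m pendant '[[[0,-0.001,0,0,0.1],[0,-0.001,0,0,0.1]]]' |f
```

```text
t: 11.93
tool_pos: [0.4891, 0.2658, 0.0392]
contact_force: [3.9, -3.7, -1.0]
t: 12.1
tool_pos: [0.4891, 0.2671, 0.0392]
contact_force: [3.0, -2.9, -0.1]
t: 12.27
tool_pos: [0.4891, 0.2682, 0.0392]
contact_force: [2.7, -2.6, 0.1]
t: 12.43
tool_pos: [0.4891, 0.2692, 0.0392]
contact_force: [3.0, -2.6, -0.5]
t: 12.6
tool_pos: [0.4891, 0.2703, 0.0392]
contact_force: [2.2, -2.4, -0.5]
t: 12.77
tool_pos: [0.489, 0.2713, 0.0392]
contact_force: [2.2, -1.6, -1.2]
t: 12.93
tool_pos: [0.489, 0.2722, 0.0392]
contact_force: [2.3, -1.9, -1.2]
```

```bash
f(){ grep -E "tool_pos|contact" ; }; 
for k in 1; do
python3 ok.py 5 && python3 -m pendant '[[[0,-0.001,0,0,0.1],[0,-0.001,0,0,0.1]]]' |f
python3 ok.py 5 && python3 -m pendant '[[[0,-0.001,0,0,0.1],[0,-0.001,0,0,0.1]]]' |f
python3 ok.py 5 && python3 -m pendant '[[[0,-0.001,0,0,0.1],[0,-0.001,0,0,0.1]]]' |f
python3 ok.py 5 && python3 -m pendant '[[[0,-0.001,0,0,0.1],[0,-0.001,0,0,0.1]]]' |f
python3 ok.py 5 && python3 -m pendant '[[[0,-0.001,0,0,0.1],[0,-0.001,0,0,0.1]]]' |f
python3 ok.py 5 && python3 -m pendant '[[[0,-0.001,0,0,0.1],[0,-0.001,0,0,0.1]]]' |f
python3 ok.py 5 && python3 -m pendant '[[[0,-0.001,0,0,0.1],[0,-0.001,0,0,0.1]]]' |f
python3 ok.py 5 && python3 -m pendant '[[[0,-0.001,0,0,0.1],[0,-0.001,0,0,0.1]]]' |f
done
```

```text
tool_pos: [0.4889, 0.2732, 0.0392]
contact_force: [1.9, -2.0, -0.7]
tool_pos: [0.4889, 0.2742, 0.0392]
contact_force: [1.6, -2.9, -1.3]
tool_pos: [0.4889, 0.2752, 0.0392]
contact_force: [2.5, -2.4, -1.9]
tool_pos: [0.4888, 0.2762, 0.0392]
contact_force: [1.8, -2.1, -0.9]
tool_pos: [0.4888, 0.2772, 0.0392]
contact_force: [1.9, -2.2, -1.7]
tool_pos: [0.4888, 0.2782, 0.0392]
contact_force: [1.6, -1.3, -1.5]
tool_pos: [0.4887, 0.2792, 0.0392]
contact_force: [1.7, -3.0, -1.6]
tool_pos: [0.4887, 0.2802, 0.0392]
contact_force: [1.2, -1.8, -1.0]
```

```bash
f(){ grep -E "tool_pos|contact" ; }; 
python3 ok.py 5 && python3 -m pendant '[[[-0.0002,-0.001,0,0,0.1],[-0.0002,-0.001,0,0,0.1]]]' |f
python3 ok.py 5 && python3 -m pendant '[[[0,-0.001,0,0,0.1],[0,-0.001,0,0,0.1]]]' |f
python3 ok.py 5 && python3 -m pendant '[[[0,-0.001,0,0,0.1],[0,-0.001,0,0,0.1]]]' |f
python3 ok.py 5 && python3 -m pendant '[[[0,-0.001,0,0,0.1],[0,-0.001,0,0,0.1]]]' |f
python3 ok.py 5 && python3 -m pendant '[[[0,-0.001,0,0,0.1],[0,-0.001,0,0,0.1]]]' |f
python3 ok.py 5 && python3 -m pendant '[[[0,-0.001,0,0,0.1],[0,-0.001,0,0,0.1]]]' |f
python3 ok.py 5 && python3 -m pendant '[[[0,-0.001,0,0,0.1],[0,-0.001,0,0,0.1]]]' |f
python3 ok.py 5 && python3 -m pendant '[[[0,-0.001,0,0,0.1],[0,-0.001,0,0,0.1]]]' |f
python3 -c "from h import *; fs()"
```

```text
tool_pos: [0.4885, 0.2812, 0.0392]
contact_force: [2.4, -1.5, -1.7]
tool_pos: [0.4885, 0.2822, 0.0393]
contact_force: [3.3, -3.1, -2.4]
tool_pos: [0.4884, 0.2831, 0.0393]
contact_force: [3.4, -3.7, -2.1]
tool_pos: [0.4884, 0.2835, 0.0393]
contact_force: [3.3, -4.9, -1.1]
tool_pos: [0.4884, 0.2839, 0.0393]
contact_force: [3.3, -6.8, -1.3]
15.1 pos [0.4884 0.2839 0.0393] F [ 3.3 -6.8 -1.3] M [-2.51 -1.11  0.03] op 0.206 g 78.5547387599945
```

```bash
python3 -m pendant '[[[0,-0.0006,0,0,0.1],[0,-0.0006,0,0,0.1]]]'; python3 -c "
from h import *
p=arm.camera('side')
for n in('cursor_seat','master'):
  for r in arm.mark_of(n,p): print(n,r['p'],W(p,r['location']))"
```

```text
t: 15.27
tool_pos: [0.4884, 0.284, 0.0393]
tool_rot: [1.0, 0.021, -0.0, 0.002]
contact_force: [2.9, -7.9, -0.0]
opening: 0.207
gripper_force: 78.6
cursor_seat 0.76 [0.4864 0.2864 0.0348]
master 0.51 [0.4868 0.2838 0.0708]
master 0.46 [ 0.4294 -0.0463  0.0421]
```

```bash
python3 -m pendant '[[[0,0.001,0,0,0.1],[0,0.003,0,0,0.1],[0.0004,0.006,0,0,0.1],[0.0008,0.011,0,0,0.1],[0.0012,0.017,0,0,0.1]]]'; python3 -m pendant '[[[0.0005,0.006,0,0,0.1],[0.001,0.012,0,0,0.1],[0.0015,0.017,0,0,0.1],[0.0015,0.018,0,0,0.1]]]'|grep -E "pos|cont";python3 -m pendant '[[[0,0,-0.006,0,0.1],[0,0,-0.018,0,0.1],[0,0,-0.033,0,0.1],[0,0,-0.048,0,0.1],[0,0,-0.062,0,0.1]]]'; python3 -c "
from h import *
p=arm.camera('side')
for n in('cursor_seat','master'):
  for r in arm.mark_of(n,p): print(n,r['p'],W(p,r['location']))
go([.4673,-.1392,.100],2.47)"
```

```text
t: 15.83
tool_pos: [0.4898, 0.2688, 0.0392]
tool_rot: [1.0, 0.022, -0.0, -0.0]
contact_force: [0.8, -0.5, -1.8]
opening: 0.206
gripper_force: 78.5
tool_pos: [0.4925, 0.2499, 0.0393]
contact_force: [-0.4, 0.6, -1.7]
t: 16.58
tool_pos: [0.4928, 0.2513, 0.1036]
tool_rot: [1.0, 0.022, 0.001, -0.0]
contact_force: [0.9, 0.1, -1.6]
opening: 0.204
gripper_force: 78.5
cursor_seat 0.66 [0.4872 0.2828 0.037 ]
master 0.66 [ 0.4305 -0.0433  0.041 ]
master 0.55 [0.4858 0.284  0.0332]
master 0.53 [0.4896 0.2512 0.1359]
tool shift mm [-42.8 389.4   2.3] yaw 2.48 roll 0.01 t 16.7333
```

```bash
python3 -m pendant '[[[-0.003,0.025,0,0,0.1],[-0.007,0.063,0,0,0.1],[-0.011,0.101,0,0,0.1],[-0.015,0.139,0,0,0.1],[-0.0195,0.177,0,0,0.1]]]' >/dev/null; python3 -m pendant '[[[-0.004,0.038,0,0,0.1],[-0.0085,0.076,0,0,0.1],[-0.0125,0.114,0,0,0.1],[-0.017,0.152,0,0,0.1],[-0.020,0.182,0,0,0.1]]]'|grep -E "pos|cont"; python3 -m pendant '[[[-0.002,0.020,0,0,0.1],[-0.0033,0.0305,0,0,0.1],[-0.0033,0.0305,0,0,0.1],[-0.0033,0.0305,0,0,0.1],[-0.0033,0.0305,0,0,0.1]]]'|grep -E "pos|cont"; python3 - <<'E'
from h import *
go([.4673,-.1392,.100],2.47)
p=arm.camera('side')
for n in('stand_socket','master'):
  for r in arm.mark_of(n,p): print(n,r['p'],W(p,r['location']))
a=cv2.resize(p["color"][190:310,290:410,::-1],(600,600),interpolation=cv2.INTER_CUBIC)
cv2.imwrite("pics/c8.png",a)
E
```

```text
tool_pos: [0.4674, -0.1117, 0.1006]
contact_force: [0.4, 0.9, -2.1]
tool_pos: [0.4664, -0.1393, 0.1009]
contact_force: [-0.7, 0.6, -1.7]
tool shift mm [ 0.9 -0.1  0.9] yaw 2.5 roll 0.03 t 17.9833
stand_socket 0.91 [ 0.47   -0.1371  0.0338]
stand_socket 0.66 [ 0.497   0.28   -0.0029]
master 0.61 [ 0.4646 -0.1404  0.1332]
master 0.61 [ 0.4323 -0.045   0.0415]
```

View pics/c8.png

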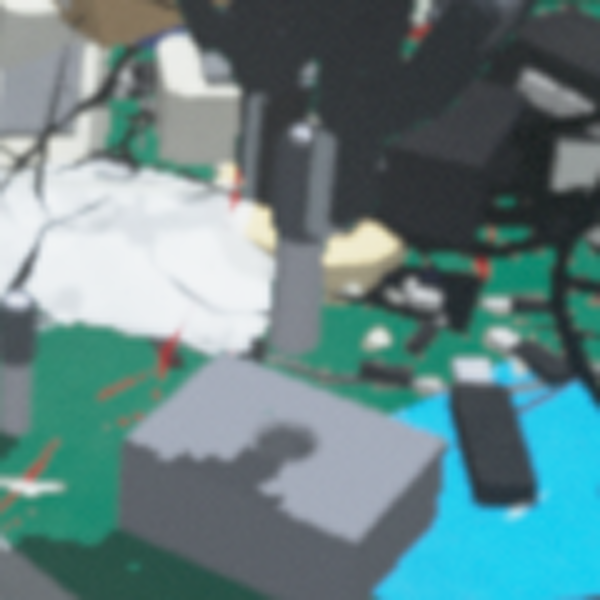

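```bash
f(){ grep -E "tool_pos|contact" ; }; cat > ok2.py <<'E'
from rig import arm; import sys, numpy as np
F=arm.get_state()["contact_force"]; sys.exit(0 if np.linalg.norm(F)<7 else 1)
E
python3 -m pendant '[[[0.0009,0,0.010,0,0.1],[0.0009,0,0.022,0,0.1],[0.0009,0,0.032,0,0.1],[0.0009,0,0.034,0,0.1],[0.0009,0,0.034,0,0.1]]]'|f
python3 ok2.py && python3 -m pendant '[[[0,0,0.001,0,0.1],[0,0,0.002,0,0.1],[0,0,0.002,0,0.1]]]'|f
python3 ok2.py && python3 -m pendant '[[[0,0,0.001,0,0.1],[0,0,0.002,0,0.1],[0,0,0.002,0,0.1]]]'|f
python3 ok2.py && python3 -m pendant '[[[0,0,0.001,0,0.1],[0,0,0.002,0,0.1],[0,0,0.002,0,0.1]]]'|f
python3 ok2.py && python3 -m pendant '[[[0,0,0.001,0,0.1],[0,0,0.002,0,0.1],[0,0,0.002,0,0.1]]]'|f
```

```text
tool_pos: [0.4663, -0.1401, 0.0655]
contact_force: [-0.0, 0.3, -0.8]
tool_pos: [0.4675, -0.1401, 0.0656]
contact_force: [-0.1, -0.6, -1.2]
tool_pos: [0.4673, -0.1401, 0.0632]
contact_force: [0.5, -0.6, -2.1]
tool_pos: [0.4672, -0.1401, 0.0611]
contact_force: [0.3, -0.1, -1.6]
tool_pos: [0.4672, -0.1401, 0.059]
contact_force: [0.2, -0.5, -1.2]
```

```bash
f(){ grep -E "tool_pos|contact" ; }; 
python3 -m pendant '[[[0,-0.0007,0.002,0,0.1],[0,-0.0007,0.004,0,0.1],[0,-0.0007,0.005,0,0.1],[0,-0.0007,0.005,0,0.1]]]'|f
python3 ok2.py && python3 -m pendant '[[[0,0,0.002,0,0.1],[0,0,0.004,0,0.1],[0,0,0.005,0,0.1],[0,0,0.005,0,0.1]]]'|f
python3 ok2.py && python3 -m pendant '[[[0,0,0.002,0,0.1],[0,0,0.004,0,0.1],[0,0,0.005,0,0.1],[0,0,0.005,0,0.1]]]'|f
python3 ok2.py && python3 -m pendant '[[[0,0,0.002,0,0.1],[0,0,0.003,0,0.1],[0,0,0.003,0,0.1]]]'|f
```

```text
tool_pos: [0.4671, -0.1394, 0.0539]
contact_force: [-0.4, 0.3, -1.6]
tool_pos: [0.4671, -0.1394, 0.0489]
contact_force: [-0.3, -0.2, -1.9]
tool_pos: [0.4671, -0.1394, 0.0439]
contact_force: [-0.5, -0.8, -1.5]
tool_pos: [0.4671, -0.1394, 0.041]
contact_force: [0.7, 0.7, -1.7]
```

```bash
f(){ grep -E "tool_pos|contact" ; }; 
python3 -m pendant '[[[0,0,0.001,0,0.1],[0,0,0.0015,0,0.1],[0,0,0.0015,0,0.1]]]'|f
python3 ok2.py && python3 -m pendant '[[[0,0,0.0007,0,0.1],[0,0,0.0007,0,0.1]]]'|f
python3 ok2.py && python3 -m pendant '[[[0,0,0.0007,0,0.1],[0,0,0.0007,0,0.1]]]'|f
python3 ok2.py && python3 -m pendant '[[[0,0,0.0007,0,0.1],[0,0,0.0007,0,0.1]]]'|f
```

```text
tool_pos: [0.4672, -0.1394, 0.0397]
contact_force: [0.1, 0.6, -2.0]
tool_pos: [0.4673, -0.1394, 0.039]
contact_force: [-0.1, 0.3, -1.0]
tool_pos: [0.4673, -0.1394, 0.0383]
contact_force: [0.2, 0.5, -1.5]
tool_pos: [0.4675, -0.1394, 0.038]
contact_force: [0.1, 0.4, 0.0]
```

```bash
f(){ grep -E "^t:|tool_pos|contact|open" ; }; 
python3 -m pendant '[[[0,0,0.0005,0,0.1],[0,0,0.0005,0,0.1]]]'|f
python3 -m pendant '[[[0,0,0,0,0.25],[0,0,0,0,0.35],[0,0,0,0,0.5],[0,0,0,0,0.5],[0,0,0,0,0.5]]]'|f
python3 -m pendant '[[[0,0,-0.008,0,0.5],[0,0,-0.024,0,0.5],[0,0,-0.045,0,0.5],[0,0,-0.070,0,0.5],[0,0,-0.095,0,0.5]]]'|f
python3 -m pendant '[[[0,0,-0.02,0,0.5],[0,0,-0.02,0,0.5],[0,0,-0.02,0,0.5]]]'|f
python3 - <<'E'
from h import *
for c in('side',):
  p=arm.camera(c)
  for n in('stand_socket','master','cursor_seat'):
    for r in arm.mark_of(n,p): print(n,r['p'],W(p,r['location']))
  for r in arm.regions_of('master',p):
    print(r['p'],cv2.minAreaRect(cv2.findNonZero(r["pixels"].astype(np.uint8))))
E
```

```text
t: 21.72
tool_pos: [0.4677, -0.1395, 0.038]
contact_force: [-0.7, 1.2, 4.4]
opening: 0.209
t: 22.13
tool_pos: [0.4672, -0.1394, 0.0371]
contact_force: [0.7, -0.1, 0.2]
opening: 0.5
t: 22.55
tool_pos: [0.467, -0.1395, 0.1337]
contact_force: [0.4, 0.5, 0.9]
opening: 0.503
t: 22.8
tool_pos: [0.468, -0.1394, 0.154]
contact_force: [-0.4, -0.4, 0.2]
opening: 0.498
stand_socket 0.64 [ 0.4669 -0.1416  0.0354]
master 0.75 [ 0.4654 -0.1401  0.0701]
master 0.7 [ 0.4283 -0.047   0.0431]
cursor_seat 0.77 [0.4887 0.2834 0.0398]
0.94 ((349.1573486328125, 265.5662841796875), (13.309356689453125, 31.414880752563477), 2.2906100749969482)
0.5 ((293.0, 262.0), (28.0, 8.0), 90.0)
0.21 ((209.55899047851562, 183.755615234375), (15.51530647277832, 30.730802536010742), 77.00537872314453)
```

Plug is upright and fully seated (handle middle at 0.070, as at the start), the cursor is still at y≈0.283, and the gripper is clear.

```bash
python3 -c "
from rig import arm
print(arm.close_job())"
```

```text
the job is handed in; nothing more can be done
None
```

The job is handed in: the gauge is set, with the plug wedged at about 8 N of push roughly 87 mm from the mouth; the plug was then drawn out with the cursor left where it stopped, and it is back fully seated in its socket, finished at about 23 s of the 48 s allowed.

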